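Put the cylindrical grinding stones away by size

ROBOT

A 6-joint arm with a two-finger parallel gripper is mounted at the origin on the work surface. World frame = base frame: x ahead of the robot, y to its left, z up, the work surface at z = 0. Lengths are in m, angles in degrees, forces in N, time in s.
With the tool pointing down it reaches from about 0.25 to 0.725 m from the base axis. Payload 9.7 kg.
Tool frame: the origin (TCP) lies midway between the tips of the shut fingers; the grasp point (between the pads) lies 19 mm behind it; z points along the fingers, y is the line along which they close (so a half turn about z gives the same grasp; the last joint's range is limited). The gripper opens to 85 mm and grips with 20 to 120 N. Pads are 22 mm wide; open, the fingers measure 114 mm over their backs; the gripper's body (76 mm by 85 mm) begins 54 mm behind the grasp point. The pads swing forward as they close: fully open they stand 13 mm farther back than shut.
Start: joints at [-77.006, 4.979, 10.078, 95.1, 0, 90], TCP at [0.124, -0.536, 0.197] pointing down, gripper open.
Joint ranges: [-179.16, 179.16], [-48.56, 103.87], [-65.8, 70.77], [-126.05, 130.52], [-82.76, 87.17], [-180, 180]. Speed limits (degrees/s): [127.2, 127.2, 147.25, 180, 180, 180].

INTERFACE

Orientations are given as [roll, pitch, yaw] about the fixed x, y, z axes, in that order (R = Rz(yaw) Ry(pitch) Rx(roll)).
In Python, from workcell import bot gives the robot as it stands.
- The arm moves only by the shell command python3 -m crank 'ROWS' [FORCE]. ROWS is JSON, a list of rows, each an object with "gripper": the finger opening in mm, from 0 to 85.4; "travel": the shift along the tool's x, y, z in mm, a list of three; "twist": the turn, a rotation vector about the tool's x, y, z in rad, a list of three. In form: [{"gripper": gripper, "travel": [tx, ty, tz], "twist": [rx, ry, rz]}, ...]. A call has 1 to 12 rows; each row shifts and turns the commanded pose from where the row before left it, along the tool's axes as they then stand; what a row does not reach is not made up. A row lasts 1/8 s, in which the tool goes at most 62.5 mm and 10.7 degrees, less where a joint would pass 70% of its speed; a pose out of reach is approached as far as the arm can. A call is refused whole if a number of a shift passes 62.5 or a number of a turn 0.188, either way. A call with a gripper value outside its range is refused whole. The fingers move at their own pace and stop on an object; FORCE is the grip in N (left out, the last holds). Time passes only in rows, so rows that do not move let the fingers close. It gives the time, the measured TCP pose, the force, the opening and the grip force at its end, in the units of the state.
- bot.get_obs(): the state, without advancing time (a new reading comes with each control period).
- bot.camera(name): name is "side" or "top"; returns the picture (480x640x3 uint8, red, green, blue); there is no depth.
- bot.calibration(name): a dict with "vfov" (degrees; the focal length in pixels is half the picture's height over the tangent of half this angle, whatever the lens; pixels are square), "cx", "cy" (the principal point, pixels), "k1" (the pictures are not rectified: a ray, as slopes to the right and down, at radius r is drawn at 1 + k1 r^2 times it, then the intrinsics apply), "camera_from_world" (4x4, takes a point from world to camera coordinates). Camera axes: x right, y down, z forward; pixel columns grow to the right and rows downward; lengths in m; the calibration is good to about 2 mm. A picture is of the moment at which its call begins. calibration takes no time and is no camera call.
- bot.job_done(): hands the job in; it is judged then, once.
The state is a dict: "time": time; "q": joint angles; "qd": joint speeds; "joint_efforts": joint torques, N m; "ee_pos": TCP position; "tcp_rot": TCP orientation; "wrist_force": force on the tool from outside, world axes, zero at the start; "torque": the same for the moment, N m; "opening": finger opening in m; "grasp_force": force on a finger pad.
Only numpy, scipy, OpenCV 4.12 (cv2) and the standard library are available. Lean on these libraries where they do the work, as an engineer would, in place of code of your own. Each camera call takes 0.05 s, during which the arm holds its last target. There are 200 camera calls.

TASK

Put the four straight-sided cylindrical grinding stones away, each standing upright in the round dish of its own size: the largest stone in the largest dish, and so on down to the smallest stone in the smallest dish. The stones are brittle, so set each one down on the dish floor and do not drop it. Leave the cone-shaped stone and the square block where they stand.

Things in the scene. Friction and masses are not known exactly. Their poses are not given: they have to be found in the camera images.
- stone_xl_center (a point): Centre (half-way up, z axis up along its own axis) of the largest cylindrical grinding stone: straight-sided, brownish grey, 64 mm diameter, 64 mm high, loose, standing upright on the bench, about 450 g (varies). A small steel-bushed bore shows on its top.
- stone_l_center (a point): Centre (half-way up, z axis up along its own axis) of the second largest cylindrical grinding stone: straight-sided, brownish grey, 52 mm diameter, 64 mm high, loose, standing upright on the bench, about 300 g (varies). A small steel-bushed bore shows on its top.
- stone_m_center (a point): Centre (half-way up, z axis up along its own axis) of the third largest cylindrical grinding stone: straight-sided, brownish grey, 40 mm diameter, 64 mm high, loose, standing upright on the bench, about 180 g (varies). A small steel-bushed bore shows on its top.
- stone_s_center (a point): Centre (half-way up, z axis up along its own axis) of the smallest cylindrical grinding stone: straight-sided, brownish grey, 28 mm diameter, 64 mm high, loose, standing upright on the bench, about 90 g (varies). A small steel-bushed bore shows on its top.
- dish_xl_floor (a point): Centre of the inner floor of the largest round grey steel storage dish, fixed to the bench, for the 64 mm stone: inside diameter 82 mm, outside 90 mm, floor 4 mm above the bench (this point), rim top 10 mm above the bench.
- dish_l_floor (a point): Centre of the inner floor of the second largest round grey steel storage dish, fixed to the bench, for the 52 mm stone: inside diameter 70 mm, outside 78 mm, floor 4 mm above the bench (this point), rim top 10 mm above the bench.
- dish_m_floor (a point): Centre of the inner floor of the third largest round grey steel storage dish, fixed to the bench, for the 40 mm stone: inside diameter 58 mm, outside 66 mm, floor 4 mm above the bench (this point), rim top 10 mm above the bench.
- dish_s_floor (a point): Centre of the inner floor of the smallest round grey steel storage dish, fixed to the bench, for the 28 mm stone: inside diameter 46 mm, outside 54 mm, floor 4 mm above the bench (this point), rim top 10 mm above the bench.
- cone_center (a point): Half-way up on the axis of the cone-shaped stone, same material: 60 mm diameter at the foot, tapering to 22 mm at the top, 64 mm high, loose. Not to be moved.
- block_center (a point): Centre of the square stone block, same material: 44 x 44 mm, 64 mm high, sides along its x and y axes, loose. Not to be moved. (Among all these lie only flat bystanders up to 10 mm high: discs, a clamp nut, a steel strip; taller equipment stands more than 0.76 m from the robot's base axis or more than 0.5 m to its sides.)
Things that resemble listed ones, but are neither listed nor needed, are in the scene too. What is shaped like the part that bears stone_s_center but orange is not meant. Leave any purple look-alike of the part that bears block_center alone.

How it is judged (in metres and radians):
At the end, for the whole second after the job is handed in: Each cylindrical stone stands upright (within 0.08 rad) on the floor of the dish of its own size (centre within 12 mm of the dish's centre, height within 4 mm), released and at rest; the cone and the block still stand within 20 mm of where they were (horizontal distance between stone_xl_center and dish_xl_floor below 0.012 m and z of stone_xl_center in the frame of dish_xl_floor between 0.028 and 0.036 m and angle between each of stone_xl_center, stone_l_center, stone_m_center, stone_s_center's own z axis and vertical below 0.08 rad and linear speed of each of stone_xl, stone_l, stone_m, stone_s below 0.02 m/s and contact force between the fingers and stone_xl below 0.1 N and horizontal distance between stone_l_center and dish_l_floor below 0.012 m and z of stone_l_center in the frame of dish_l_floor between 0.028 and 0.036 m and contact force between the fingers and stone_l below 0.1 N and horizontal distance between stone_m_center and dish_m_floor below 0.012 m and z of stone_m_center in the frame of dish_m_floor between 0.028 and 0.036 m and contact force between the fingers and stone_m below 0.1 N and horizontal distance between stone_s_center and dish_s_floor below 0.012 m and z of stone_s_center in the frame of dish_s_floor between 0.028 and 0.036 m and contact force between the fingers and stone_s below 0.1 N and distance of each of cone_center, block_center from where it was at the start of the episode below 0.02 m and angle between each of cone_center, block_center's own z axis and vertical below 0.15 rad); the robot touches nothing.
It fails at once if a cylindrical stone is dropped (let go with its foot more than 45 mm above the bench) ((height (world z) of stone_xl_center above 0.077 m and contact force between the fingers and stone_xl below 0.05 N) or (height (world z) of stone_l_center above 0.077 m and contact force between the fingers and stone_l below 0.05 N) or (height (world z) of stone_m_center above 0.077 m and contact force between the fingers and stone_m below 0.05 N) or (height (world z) of stone_s_center above 0.077 m and contact force between the fingers and stone_s below 0.05 N)).
It fails at once if the cone-shaped stone is shifted by more than 20 mm or tipped (not (distance of cone_center from where it was at the start of the episode below 0.02 m and angle between cone_center's own z axis and vertical below 0.15 rad)).
It fails at once if the square block is shifted by more than 20 mm or tipped (not (distance of block_center from where it was at the start of the episode below 0.02 m and angle between block_center's own z axis and vertical below 0.15 rad)).
It also fails if it takes over 96 s, if anything falls off the work surface, if the arm or the gripper's body presses on something with over 40 N, if the wrist force passes 120 N, or if a joint passes its speed limit or range.

## Working session

There is one attempt and no reset: what is moved stays moved. The work goes in short steps, Python scripts to look and compute and a shell command to move; the robot and the scene stay as the last step left them, time stands still between calls to the robot, and variables do not carry over. Pictures are saved under pics/ and viewed, at most 14 in all, crops included, and the job is handed in when it is done.

```bash
mkdir -p pics; python3 - <<'E'
from workcell import bot
import cv2
for n in("top","side"):
    cv2.imwrite(f"pics/{n}0.png",bot.camera(n)[:,:,::-1]); print(n,bot.calibration(n))
print(bot.get_obs())
E
```

```text
top {'vfov': 44.29970990822077, 'cx': 317.27929685576544, 'cy': 239.21019123264801, 'k1': -0.04831249238375119, 'camera_from_world': array([[ 0.01308251, -0.99990802, -0.00357709, -0.00202806],
       [-0.98450939, -0.01225533, -0.17490304,  0.50091066],
       [ 0.17484311,  0.00580985, -0.98457916,  1.33920409],
       [ 0.        ,  0.        ,  0.        ,  1.        ]])}
side {'vfov': 52.32924788109254, 'cx': 327.9495680496916, 'cy': 236.67804602374156, 'k1': 0.0023788291972289518, 'camera_from_world': array([[ 0.99766094, -0.06800646,  0.00691182, -0.48916601],
       [-0.03610632, -0.61012506, -0.79148199,  0.05472518],
       [ 0.05804296,  0.7893811 , -0.61115341,  0.95313997],
       [ 0.        ,  0.        ,  0.        ,  1.        ]])}
{'time': 0.1, 'q': array([-7.70061802e+01,  5.00906176e+00,  1.00389770e+01,  9.50978342e+01,
       -3.25195961e-04,  9.00009846e+01]), 'qd': array([-0.04820845, -0.03802474,  0.00978479, -0.04761882,  0.03420794,
       -0.05275487]), 'joint_efforts': array([ 4.70566538e-04, -5.21564162e+01,  4.65650296e+01,  1.61058723e-02,
        9.52240953e-06,  1.79597384e-05]), 'ee_pos': array([ 0.1236113 , -0.53569102,  0.19634314]), 'tcp_rot': array([-1.79932081e+02,  3.26362846e-04,  1.29928356e+01]), 'wrist_force': array([ 0.26028582, -0.19884069,  0.37643274]), 'torque': array([-0.00796556, -0.02077797, -0.03922868]), 'grasp_force': 0.0, 'opening': 0.08588908669589652}
```

View pics/top0.png

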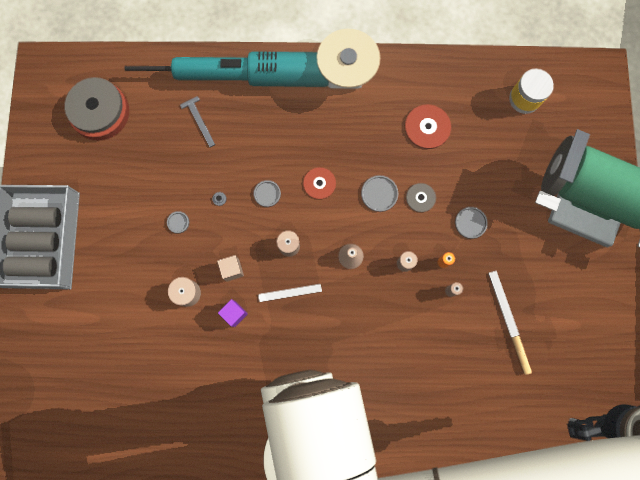

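View pics/side0.png

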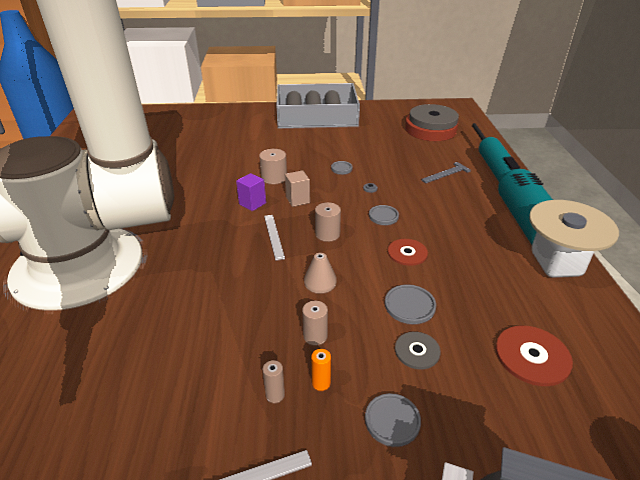

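The top view shows these candidates:
- **Stones:** XL (182,292), L (288,241), M (409,260), S (457,289). The orange look-alike is at (448,259), the cone at (351,256), the block at (230,267) and the purple block at (231,313).
- **Dishes:** S (177,222), M (266,194), XL (380,194), L (471,222).

The round objects with a hole at (320,183), (421,197) and (219,198) are discs or the nut, not dishes. Next I measure these positions and confirm them in one enlarged crop.

```bash
cat > h.py <<'E'
import numpy as np,cv2
def cam(c):
    f=240/np.tan(np.radians(c["vfov"]/2))
    return np.array([[f,0,c["cx"]],[0,f,c["cy"]],[0,0,1]]),np.array([c["k1"],0,0,0,0.]),np.array(c["camera_from_world"])
def plane(c,px,z):
    K,d,T=cam(c); u=cv2.undistortPoints(np.array(px,float).reshape(-1,1,2),K,d).reshape(-1,2)
    R=T[:3,:3];o=-R.T@T[:3,3]; r=np.c_[u,np.ones(len(u))]@R
    return o+r*((z-o[2])/r[:,2])[:,None]
def proj(c,P):
    K,d,T=cam(c); return cv2.projectPoints(np.array(P,float).reshape(-1,1,3),cv2.Rodrigues(T[:3,:3])[0],T[:3,3],K,d)[0].reshape(-1,2)
E
cat > m.py <<'E'
from h import *
from workcell import bot
top=cv2.imread("pics/top0.png");side=cv2.imread("pics/side0.png")
C=bot.calibration("top");S=bot.calibration("side")
def blob(img,p,z,c,kind,r):
    h=cv2.cvtColor(img,cv2.COLOR_BGR2HSV).astype(int)
    if kind=="grey": m=(h[...,1]<50)&(h[...,2]>60)
    else: m=(h[...,1]<125)&(h[...,2]>150) if kind=="stone" else (h[...,1]<150)&(h[...,2]>70)
    w=np.zeros(m.shape,np.uint8);cv2.circle(w,p,r,1,-1)
    m=(m&(w>0)).astype(np.uint8)
    cs=cv2.findContours(m,cv2.RETR_EXTERNAL,cv2.CHAIN_APPROX_NONE)[0]
    k=max(cs,key=cv2.contourArea)
    P=plane(c,cv2.convexHull(k).reshape(-1,2).astype(float),z)
    (x,y),rad=cv2.minEnclosingCircle(P[:,:2].astype(np.float32)); e=cv2.fitEllipse(P[:,:2].astype(np.float32))
    return np.round([x,y,2*rad,*e[0],*e[1]],4)
for n,p,z,k,r in [("XL",(182,292),.064,"stone",20),("L",(288,241),.064,"stone",16),("M",(409,260),.064,"stone",13),("S",(457,289),.064,"stone",10),("dS",(177,222),.01,"grey",16),("dM",(266,194),.01,"grey",19),("dXL",(380,194),.01,"grey",22),("dL",(471,222),.01,"grey",20)]:
    print(n,blob(top,p,z,C,k,r),"centre px on plane",plane(C,p,z)[0,:2].round(4))
print("side:")
for n,p in [("XL",(273,154)),("L",(328,208)),("M",(315,309)),("S",(273,367)),("cone",(320,256)),]: print(n,plane(S,p,.064)[0,:2].round(4))
for n,p in [("dS",(342,167)),("dM",(384,214)),("dXL",(410,303)),("dL",(393,418))]: print(n,plane(S,p,.01)[0,:2].round(4))
print("cone,block,purple,orange top",plane(C,[(351,253),(229,264),(231,312),(448,258)],.064)[:,:2].round(3).tolist())
big=cv2.resize(top[160:340,150:500],(800,411),interpolation=cv2.INTER_CUBIC);cv2.imwrite("pics/crop.png",big)
E
python3 m.py
```

```text
XL [0.3744 0.3072 0.0758 0.3733 0.3086 0.0637 0.0762] centre px on plane [0.3711 0.3117]
L [0.4918 0.0728 0.0534 0.4923 0.0728 0.0515 0.0527] centre px on plane [0.4923 0.0719]
M [ 0.4528 -0.2066  0.041   0.4529 -0.2062  0.0396  0.0407] centre px on plane [ 0.4514 -0.2073]
S [ 0.3883 -0.3152  0.0285  0.3883 -0.3152  0.0267  0.0284] centre px on plane [ 0.3859 -0.3162]
dS [0.5447 0.3447 0.0555 0.5456 0.3443 0.0519 0.0552] centre px on plane [0.5451 0.3455]
dM [0.6199 0.1299 0.0666 0.6198 0.1297 0.0643 0.0661] centre px on plane [0.6175 0.1312]
dXL [ 0.6234 -0.1452  0.0902  0.6233 -0.1452  0.0894  0.0896] centre px on plane [ 0.6209 -0.147 ]
dL [ 0.5534 -0.3672  0.0783  0.5533 -0.3671  0.0771  0.0778] centre px on plane [ 0.554  -0.3674]
side:
XL [0.3778 0.3123]
L [0.495  0.0737]
M [ 0.455  -0.2085]
S [ 0.3909 -0.3167]
cone [ 0.4702 -0.0782]
dS [0.5489 0.3349]
dM [0.6227 0.122 ]
dXL [ 0.6252 -0.1523]
dL [ 0.5562 -0.3728]
cone,block,purple,orange top [[0.466, -0.074], [0.437, 0.206], [0.327, 0.198], [0.457, -0.297]]
```

View pics/crop.png

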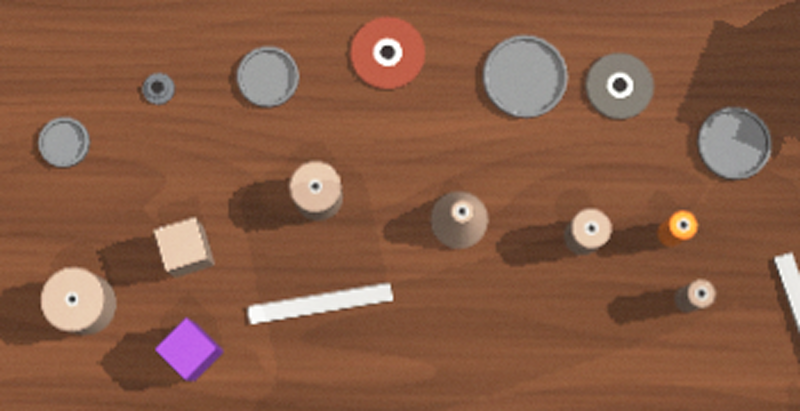

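The crop confirms it: four tan straight-sided stones with bores, and plain empty dishes whose measured diameters (55, 66, 90 and 78 mm) match S, M, XL and L. I'll turn the tool to yaw 90, so that tool x is world y, tool y is world x and tool z points down. The fingers then close along world x.

```bash
python3 -m crank '[{"gripper":55,"travel":[0,0,0],"twist":[0,0,-0.168]},{"gripper":55,"travel":[0,0,0],"twist":[0,0,-0.168]},{"gripper":55,"travel":[0,0,0],"twist":[0,0,-0.168]},{"gripper":55,"travel":[0,0,0],"twist":[0,0,-0.168]},{"gripper":55,"travel":[0,0,0],"twist":[0,0,-0.168]},{"gripper":55,"travel":[0,0,0],"twist":[0,0,-0.168]},{"gripper":55,"travel":[0,0,0],"twist":[0,0,-0.168]},{"gripper":55,"travel":[0,0,0],"twist":[0,0,-0.168]}]' 60; python3 -m crank '[{"gripper":55,"travel":[31,38,0],"twist":[0,0,0]},{"gripper":55,"travel":[31,38,0],"twist":[0,0,0]},{"gripper":55,"travel":[31,38,0],"twist":[0,0,0]},{"gripper":55,"travel":[31,38,20],"twist":[0,0,0]},{"gripper":55,"travel":[31,38,20],"twist":[0,0,0]},{"gripper":55,"travel":[31,38,20],"twist":[0,0,0]},{"gripper":55,"travel":[34,37,20],"twist":[0,0,0]},{"gripper":55,"travel":[0,0,0],"twist":[0,0,0]},{"gripper":55,"travel":[0,0,0],"twist":[0,0,0]}]'; python3 -c "
from workcell import bot
print(bot.get_obs()['q'])"
```

```text
time: 1.1
ee_pos: [0.1236, -0.5358, 0.1966]
tcp_rot: [-180.0, -0.0, 90.3]
wrist_force: [0.0, -0.1, 0.2]
opening: 0.0549
grasp_force: 0.0
time: 2.22
ee_pos: [0.3885, -0.3159, 0.117]
tcp_rot: [-180.0, -0.0, 90.0]
wrist_force: [-0.5, 0.1, 0.3]
opening: 0.0551
grasp_force: 0.0
[-3.90998909e+01 -2.61134681e+00 -6.49038160e+00  8.61423689e+01
 -1.57469802e-02  5.08559635e+01]
```

```bash
python3 -m crank '[{"gripper":55,"travel":[0,0,32],"twist":[0,0,0]},{"gripper":55,"travel":[0,0,33],"twist":[0,0,0]},{"gripper":55,"travel":[0,0,32],"twist":[0,0,0]},{"gripper":55,"travel":[0,0,0],"twist":[0,0,0]},{"gripper":0,"travel":[0,0,0],"twist":[0,0,0]},{"gripper":0,"travel":[0,0,0],"twist":[0,0,0]},{"gripper":0,"travel":[0,0,0],"twist":[0,0,0]},{"gripper":0,"travel":[0,0,0],"twist":[0,0,0]},{"gripper":0,"travel":[0,0,0],"twist":[0,0,0]},{"gripper":0,"travel":[0,0,-15],"twist":[0,0,0]},{"gripper":0,"travel":[0,0,0],"twist":[0,0,0]}]' 60
```

```text
time: 3.6
ee_pos: [0.3897, -0.3167, 0.0373]
tcp_rot: [179.8, 0.1, 90.0]
wrist_force: [0.2, 0.5, -1.1]
opening: 0.0246
grasp_force: 58.9
```

```bash
python3 - <<'E'
from workcell import bot
import cv2
a=bot.camera("side")[320:440,200:380,::-1];cv2.imwrite("pics/s1.png",cv2.resize(a,(720,480),interpolation=cv2.INTER_CUBIC));print(bot.get_obs()["opening"])
E
```

```text
0.024845354683003126
```

View pics/s1.png

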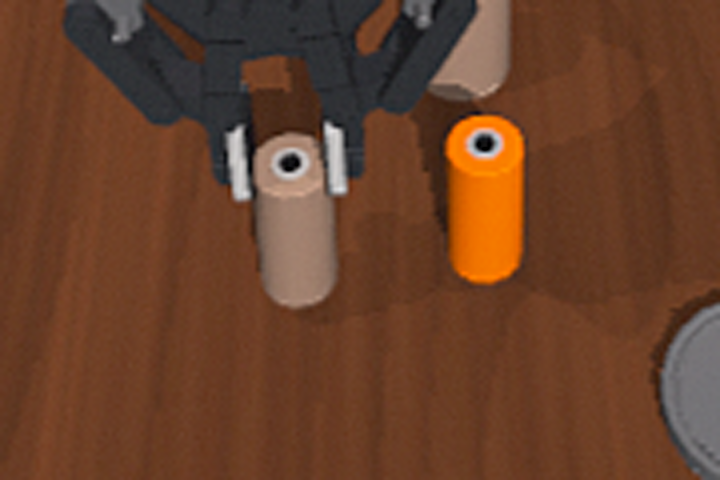

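The S stone is held upright between the pads, and the orange look-alike at crop (485,200) is clear. I'll lift and carry it to dish S.

```bash
python3 -m crank '[{"gripper":0,"travel":[0,0,-40],"twist":[0,0,0]},{"gripper":0,"travel":[0,0,-43],"twist":[0,0,0]},{"gripper":0,"travel":[20,5,0],"twist":[0,0,0]},{"gripper":0,"travel":[40,10,0],"twist":[0,0,0]},{"gripper":0,"travel":[40,10,0],"twist":[0,0,0]},{"gripper":0,"travel":[40,10,0],"twist":[0,0,0]},{"gripper":0,"travel":[40,10,0],"twist":[0,0,0]},{"gripper":0,"travel":[40,10,0],"twist":[0,0,0]},{"gripper":0,"travel":[40,10,0],"twist":[0,0,0]},{"gripper":0,"travel":[40,10,0],"twist":[0,0,0]},{"gripper":0,"travel":[40,10,0],"twist":[0,0,0]},{"gripper":0,"travel":[40,10,0],"twist":[0,0,0]}]'; python3 -m crank '[{"gripper":0,"travel":[40,10,0],"twist":[0,0,0]},{"gripper":0,"travel":[40,10,0],"twist":[0,0,0]},{"gripper":0,"travel":[40,10,0],"twist":[0,0,0]},{"gripper":0,"travel":[40,10,0],"twist":[0,0,0]},{"gripper":0,"travel":[40,10,0],"twist":[0,0,0]},{"gripper":0,"travel":[40,6,0],"twist":[0,0,0]},{"gripper":0,"travel":[25,0,0],"twist":[0,0,0]},{"gripper":0,"travel":[10,0,0],"twist":[0,0,0]},{"gripper":0,"travel":[0,0,0],"twist":[0,0,0]},{"gripper":0,"travel":[0,0,0],"twist":[0,0,0]}]'
```

```text
time: 5.15
ee_pos: [0.4838, 0.0655, 0.118]
tcp_rot: [180.0, -0.0, 90.0]
wrist_force: [-0.2, -0.5, -0.6]
opening: 0.0246
grasp_force: 59.1
time: 6.4
ee_pos: [0.5398, 0.3381, 0.1181]
tcp_rot: [180.0, 0.0, 90.0]
wrist_force: [-0.3, -0.3, -1.1]
opening: 0.0246
grasp_force: 59.1
```

```bash
python3 -m crank '[{"gripper":0,"travel":[6,5,0],"twist":[0,0,0]},{"gripper":0,"travel":[0,0,25],"twist":[0,0,0]},{"gripper":0,"travel":[0,0,30],"twist":[0,0,0]},{"gripper":0,"travel":[0,0,25],"twist":[0,0,0]},{"gripper":0,"travel":[0,0,10],"twist":[0,0,0]},{"gripper":0,"travel":[0,0,0],"twist":[0,0,0]},{"gripper":0,"travel":[0,0,0],"twist":[0,0,0]}]'; python3 -m crank '[{"gripper":0,"travel":[0,0,2],"twist":[0,0,0]},{"gripper":0,"travel":[0,0,1],"twist":[0,0,0]},{"gripper":0,"travel":[0,0,0],"twist":[0,0,0]},{"gripper":0,"travel":[0,0,0],"twist":[0,0,0]}]'
```

```text
time: 7.28
ee_pos: [0.5453, 0.3453, 0.029]
tcp_rot: [179.9, -0.0, 90.0]
wrist_force: [0.3, 0.9, -0.2]
opening: 0.0246
grasp_force: 59.2
time: 7.78
ee_pos: [0.5451, 0.3455, 0.0263]
tcp_rot: [179.9, -0.1, 90.0]
wrist_force: [-0.4, 0.7, 5.4]
opening: 0.0252
grasp_force: 59.8
```

Contact at 5 N, so the stone is on the floor. I'll release it, rise and head for M.

```bash
python3 -m crank '[{"gripper":60,"travel":[0,0,0],"twist":[0,0,0]},{"gripper":60,"travel":[0,0,0],"twist":[0,0,0]},{"gripper":60,"travel":[0,0,0],"twist":[0,0,0]},{"gripper":60,"travel":[0,0,-35],"twist":[0,0,0]},{"gripper":60,"travel":[0,0,-57],"twist":[0,0,0]},{"gripper":65,"travel":[-50,-9,0],"twist":[0,0,0]},{"gripper":65,"travel":[-50,-9,0],"twist":[0,0,0]},{"gripper":65,"travel":[-50,-9,0],"twist":[0,0,0]},{"gripper":65,"travel":[-50,-9,0],"twist":[0,0,0]},{"gripper":65,"travel":[-50,-9,0],"twist":[0,0,0]},{"gripper":65,"travel":[-50,-9,0],"twist":[0,0,0]}]';python3 -m crank '[{"gripper":65,"travel":[-50,-9,0],"twist":[0,0,0]},{"gripper":65,"travel":[-50,-9,0],"twist":[0,0,0]},{"gripper":65,"travel":[-50,-9,0],"twist":[0,0,0]},{"gripper":65,"travel":[-50,-9,0],"twist":[0,0,0]},{"gripper":65,"travel":[-52,-2,0],"twist":[0,0,0]},{"gripper":65,"travel":[0,0,0],"twist":[0,0,0]},{"gripper":65,"travel":[0,0,0],"twist":[0,0,0]}]'
python3 - <<'E'
from workcell import bot
import cv2
cv2.imwrite("pics/top1.png",bot.camera("top")[:,:,::-1]); a=bot.camera("side")[:,:,::-1];cv2.imwrite("pics/side1.png",a)
E
```

```text
time: 9.15
ee_pos: [0.4902, 0.0436, 0.1171]
tcp_rot: [180.0, -0.0, 90.0]
wrist_force: [1.5, -0.3, 1.0]
opening: 0.065
grasp_force: 0.0
time: 10.02
ee_pos: [0.4525, -0.2068, 0.1168]
tcp_rot: [-180.0, -0.0, 90.0]
wrist_force: [-0.9, -0.2, 1.0]
opening: 0.0648
grasp_force: 0.0
```

View pics/top1.png

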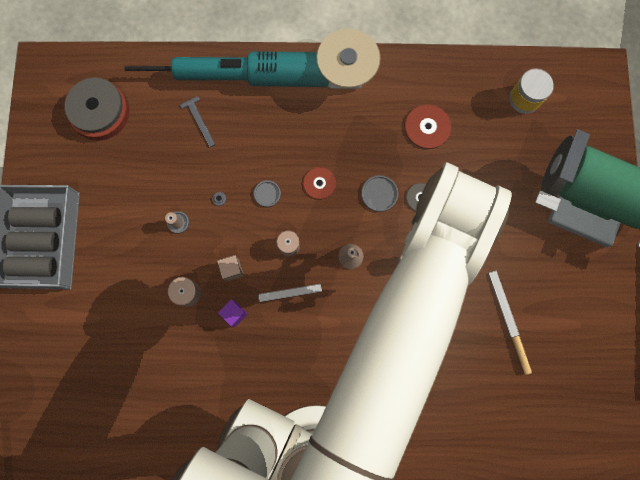

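The S stone's top is at about (172,218) and it looks upright in the dish at (177,222). I'll check its position numerically and grasp M.

```bash
python3 - <<'E'
from h import *
from workcell import bot
C=bot.calibration("top");S=bot.calibration("side")
print("expected top px",proj(C,[.545,.3445,.068]),"rim",proj(C,[.545,.3445,.01]), "1cm +x,+y",proj(C,[[.555,.3445,.068],[.545,.3545,.068]]))
print("side expected",proj(S,[.545,.3445,.068]))
t=cv2.imread("pics/top1.png")[192:252,142:212];s=cv2.imread("pics/side1.png")[115:185,300:380]
cv2.imwrite("pics/c1.png",np.hstack([cv2.resize(t,(400,343),interpolation=cv2.INTER_CUBIC),cv2.resize(s,(392,343),interpolation=cv2.INTER_CUBIC)]))
E
python3 -m crank '[{"gripper":65,"travel":[0,0,32],"twist":[0,0,0]},{"gripper":65,"travel":[0,1,33],"twist":[0,0,0]},{"gripper":65,"travel":[0,0,32],"twist":[0,0,0]},{"gripper":65,"travel":[0,0,0],"twist":[0,0,0]},{"gripper":0,"travel":[0,0,0],"twist":[0,0,0]},{"gripper":0,"travel":[0,0,0],"twist":[0,0,0]},{"gripper":0,"travel":[0,0,0],"twist":[0,0,0]},{"gripper":0,"travel":[0,0,0],"twist":[0,0,0]},{"gripper":0,"travel":[0,0,0],"twist":[0,0,0]}]' 60
```

```text
expected top px [[171.52474641 216.99470116]] rim [[177.40738273 222.05890909]] 1cm +x,+y [[171.7693849  212.8035648 ]
 [167.26640312 216.94701393]]
side expected [[340.65458062 144.62519024]]
time: 11.25
ee_pos: [0.4547, -0.2072, 0.0223]
tcp_rot: [179.8, 0.1, 90.0]
wrist_force: [-0.4, 1.6, 4.7]
opening: 0.037
grasp_force: 59.4
```

View pics/c1.png

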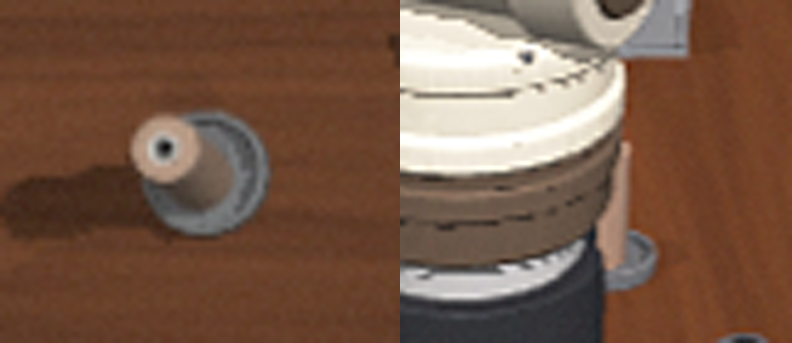

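S sits within about 3 mm of its dish centre: bore at (170.7,218.1) against an expected (171.5,217.0). M is gripped, so I'll carry it to dish M.

```bash
python3 -m crank '[{"gripper":0,"travel":[0,0,-30],"twist":[0,0,0]},{"gripper":0,"travel":[0,0,-40],"twist":[0,0,0]},{"gripper":0,"travel":[0,0,-27],"twist":[0,0,0]},{"gripper":0,"travel":[20,10,0],"twist":[0,0,0]},{"gripper":0,"travel":[38,20,0],"twist":[0,0,0]},{"gripper":0,"travel":[38,20,0],"twist":[0,0,0]},{"gripper":0,"travel":[38,20,0],"twist":[0,0,0]},{"gripper":0,"travel":[38,20,0],"twist":[0,0,0]},{"gripper":0,"travel":[38,20,0],"twist":[0,0,0]},{"gripper":0,"travel":[38,20,0],"twist":[0,0,0]},{"gripper":0,"travel":[38,15,0],"twist":[0,0,0]},{"gripper":0,"travel":[38,15,0],"twist":[0,0,0]}]' ;python3 -m crank '[{"gripper":0,"travel":[13,5,0],"twist":[0,0,0]},{"gripper":0,"travel":[0,0,0],"twist":[0,0,0]},{"gripper":0,"travel":[0,0,0],"twist":[0,0,0]},{"gripper":0,"travel":[0,0,0],"twist":[0,0,0]}]'
```

```text
time: 12.75
ee_pos: [0.6144, 0.1186, 0.1182]
tcp_rot: [179.9, -0.0, 90.0]
wrist_force: [0.9, -1.0, -1.8]
opening: 0.0367
grasp_force: 60.5
time: 13.25
ee_pos: [0.6185, 0.129, 0.1174]
tcp_rot: [180.0, 0.0, 89.9]
wrist_force: [-0.3, -0.2, -2.0]
opening: 0.0368
grasp_force: 60.6
```

```bash
python3 -m crank '[{"gripper":0,"travel":[1,2,25],"twist":[0,0,0]},{"gripper":0,"travel":[0,0,30],"twist":[0,0,0]},{"gripper":0,"travel":[0,0,23],"twist":[0,0,0]},{"gripper":0,"travel":[0,0,10],"twist":[0,0,0]},{"gripper":0,"travel":[0,0,0],"twist":[0,0,0]},{"gripper":0,"travel":[0,0,0],"twist":[0,0,0]},{"gripper":0,"travel":[0,0,2],"twist":[0,0,0]},{"gripper":0,"travel":[0,0,1],"twist":[0,0,0]},{"gripper":0,"travel":[0,0,0],"twist":[0,0,0]},{"gripper":0,"travel":[0,0,0],"twist":[0,0,0]}]'
```

```text
time: 14.5
ee_pos: [0.6209, 0.1312, 0.0264]
tcp_rot: [180.0, -0.0, 90.0]
wrist_force: [-0.0, 0.3, 1.2]
opening: 0.0368
grasp_force: 60.9
```

Contact: the force went from -2 to +1.2 N. I'll release and move to L.

```bash
python3 -m crank '[{"gripper":65,"travel":[0,0,0],"twist":[0,0,0]},{"gripper":65,"travel":[0,0,0],"twist":[0,0,0]},{"gripper":65,"travel":[0,0,0],"twist":[0,0,0]},{"gripper":65,"travel":[0,0,-35],"twist":[0,0,0]},{"gripper":65,"travel":[0,0,-57],"twist":[0,0,0]},{"gripper":80,"travel":[-15,-32,0],"twist":[0,0,0]},{"gripper":80,"travel":[-15,-32,0],"twist":[0,0,0]},{"gripper":80,"travel":[-14,-32,0],"twist":[0,0,0]},{"gripper":80,"travel":[-14,-32,0],"twist":[0,0,0]},{"gripper":80,"travel":[0,0,0],"twist":[0,0,0]},{"gripper":80,"travel":[0,0,0],"twist":[0,0,0]}]'
```

```text
time: 15.88
ee_pos: [0.4932, 0.0732, 0.1183]
tcp_rot: [179.9, -0.0, 90.0]
wrist_force: [0.1, 0.5, 0.7]
opening: 0.08
grasp_force: 0.0
```

```bash
python3 -m crank '[{"gripper":80,"travel":[0,0,32],"twist":[0,0,0]},{"gripper":80,"travel":[0,0,34],"twist":[0,0,0]},{"gripper":80,"travel":[0,0,32],"twist":[0,0,0]},{"gripper":80,"travel":[0,0,0],"twist":[0,0,0]},{"gripper":0,"travel":[0,0,0],"twist":[0,0,0]},{"gripper":0,"travel":[0,0,0],"twist":[0,0,0]},{"gripper":0,"travel":[0,0,0],"twist":[0,0,0]},{"gripper":0,"travel":[0,0,0],"twist":[0,0,0]},{"gripper":0,"travel":[0,0,0],"twist":[0,0,0]}]' 70
```

```text
time: 17.0
ee_pos: [0.4938, 0.0734, 0.0223]
tcp_rot: [179.8, -0.0, 90.0]
wrist_force: [-2.7, 0.6, 7.1]
opening: 0.0485
grasp_force: 70.9
```

```bash
python3 -m crank '[{"gripper":0,"travel":[0,0,-30],"twist":[0,0,0]},{"gripper":0,"travel":[0,0,-40],"twist":[0,0,0]},{"gripper":0,"travel":[0,0,-27],"twist":[0,0,0]},{"gripper":0,"travel":[-20,5,0],"twist":[0,0,0]},{"gripper":0,"travel":[-40,10,0],"twist":[0,0,0]},{"gripper":0,"travel":[-40,10,0],"twist":[0,0,0]},{"gripper":0,"travel":[-40,10,0],"twist":[0,0,0]},{"gripper":0,"travel":[-40,10,0],"twist":[0,0,0]},{"gripper":0,"travel":[-40,10,0],"twist":[0,0,0]},{"gripper":0,"travel":[-40,5,0],"twist":[0,0,0]},{"gripper":0,"travel":[-40,0,0],"twist":[0,0,0]},{"gripper":0,"travel":[-40,0,0],"twist":[0,0,0]}]' ;python3 -m crank '[{"gripper":0,"travel":[-40,0,0],"twist":[0,0,0]},{"gripper":0,"travel":[-40,0,0],"twist":[0,0,0]},{"gripper":0,"travel":[-15,0,0],"twist":[0,0,0]},{"gripper":0,"travel":[-5,0,0],"twist":[0,0,0]},{"gripper":0,"travel":[0,0,0],"twist":[0,0,0]},{"gripper":0,"travel":[0,0,0],"twist":[0,0,0]},{"gripper":0,"travel":[0,0,0],"twist":[0,0,0]}]'
```

```text
time: 18.5
ee_pos: [0.5529, -0.2684, 0.1179]
tcp_rot: [179.9, 0.0, 90.0]
wrist_force: [0.2, -0.6, -3.5]
opening: 0.048
grasp_force: 72.9
time: 19.38
ee_pos: [0.5529, -0.3661, 0.1173]
tcp_rot: [180.0, 0.0, 90.1]
wrist_force: [1.0, -0.0, -2.4]
opening: 0.048
grasp_force: 73.0
```

```bash
python3 -m crank '[{"gripper":0,"travel":[-1,0,25],"twist":[0,0,0]},{"gripper":0,"travel":[0,0,30],"twist":[0,0,0]},{"gripper":0,"travel":[0,0,23],"twist":[0,0,0]},{"gripper":0,"travel":[0,0,10],"twist":[0,0,0]},{"gripper":0,"travel":[0,0,0],"twist":[0,0,0]},{"gripper":0,"travel":[0,0,0],"twist":[0,0,0]},{"gripper":0,"travel":[0,0,2],"twist":[0,0,0]},{"gripper":0,"travel":[0,0,1],"twist":[0,0,0]},{"gripper":0,"travel":[0,0,0],"twist":[0,0,0]},{"gripper":0,"travel":[0,0,0],"twist":[0,0,0]}]'
```

```text
time: 20.62
ee_pos: [0.5529, -0.3681, 0.0265]
tcp_rot: [180.0, 0.0, 90.0]
wrist_force: [-1.0, 0.5, 1.9]
opening: 0.0482
grasp_force: 73.5
```

Contact again. I'll release and go to XL with the gripper fully open.

```bash
python3 -m crank '[{"gripper":70,"travel":[0,0,0],"twist":[0,0,0]},{"gripper":70,"travel":[0,0,0],"twist":[0,0,0]},{"gripper":70,"travel":[0,0,0],"twist":[0,0,0]},{"gripper":70,"travel":[0,0,-35],"twist":[0,0,0]},{"gripper":70,"travel":[0,0,-57],"twist":[0,0,0]},{"gripper":85,"travel":[50,-13,0],"twist":[0,0,0]},{"gripper":85,"travel":[50,-13,0],"twist":[0,0,0]},{"gripper":85,"travel":[50,-13,0],"twist":[0,0,0]},{"gripper":85,"travel":[50,-13,0],"twist":[0,0,0]},{"gripper":85,"travel":[50,-13,0],"twist":[0,0,0]},{"gripper":85,"travel":[50,-13,0],"twist":[0,0,0]}]';python3 -m crank '[{"gripper":85,"travel":[50,-13,0],"twist":[0,0,0]},{"gripper":85,"travel":[50,-13,0],"twist":[0,0,0]},{"gripper":85,"travel":[50,-13,0],"twist":[0,0,0]},{"gripper":85,"travel":[50,-13,0],"twist":[0,0,0]},{"gripper":85,"travel":[50,-13,0],"twist":[0,0,0]},{"gripper":85,"travel":[50,-13,0],"twist":[0,0,0]},{"gripper":85,"travel":[50,-13,0],"twist":[0,0,0]},{"gripper":85,"travel":[25,-9,0],"twist":[0,0,0]},{"gripper":85,"travel":[0,0,0],"twist":[0,0,0]},{"gripper":85,"travel":[0,0,0],"twist":[0,0,0]}]'
python3 - <<'E'
from workcell import bot
import cv2
cv2.imwrite("pics/top2.png",bot.camera("top")[:,:,::-1]); a=bot.camera("side")[:,:,::-1];cv2.imwrite("pics/side2.png",a)
E
```

```text
time: 22.0
ee_pos: [0.4741, -0.0665, 0.1182]
tcp_rot: [180.0, -0.0, 90.0]
wrist_force: [0.9, 0.8, 0.3]
opening: 0.0849
grasp_force: 0.0
time: 23.25
ee_pos: [0.3748, 0.3067, 0.118]
tcp_rot: [180.0, 0.0, 90.0]
wrist_force: [0.3, -0.3, 0.5]
opening: 0.0848
grasp_force: 0.0
```

View pics/side2.png

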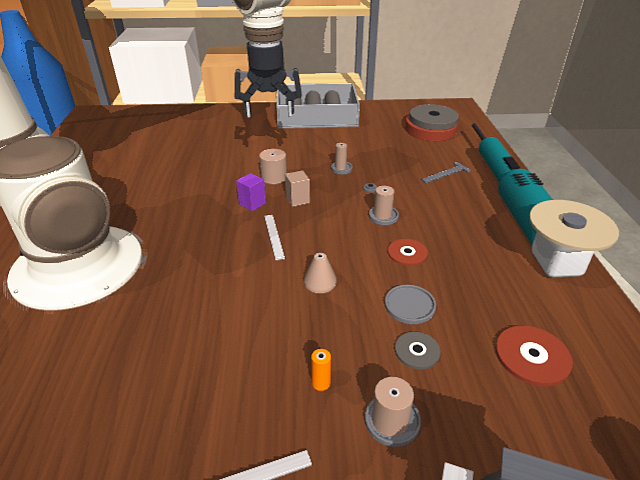

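The side view shows S (341,158), M (384,204) and L (394,408) upright in their dishes. The cone, block and look-alikes are undisturbed. Next I grasp XL, shifting 6 mm in y.

```bash
python3 -m crank '[{"gripper":85.4,"travel":[6,0,20],"twist":[0,0,0]},{"gripper":85.4,"travel":[0,0,26],"twist":[0,0,0]},{"gripper":85.4,"travel":[0,0,26],"twist":[0,0,0]},{"gripper":85.4,"travel":[0,0,26],"twist":[0,0,0]},{"gripper":85.4,"travel":[0,0,0],"twist":[0,0,0]},{"gripper":0,"travel":[0,0,0],"twist":[0,0,0]},{"gripper":0,"travel":[0,0,0],"twist":[0,0,0]},{"gripper":0,"travel":[0,0,0],"twist":[0,0,0]},{"gripper":0,"travel":[0,0,0],"twist":[0,0,0]}]' 80
```

```text
time: 24.48
ee_pos: [0.3753, 0.3135, 0.0226]
tcp_rot: [179.9, -0.1, 90.0]
wrist_force: [-5.8, -3.9, 11.2]
opening: 0.0589
grasp_force: 82.8
```

```bash
python3 -m crank '[{"gripper":0,"travel":[0,0,-25],"twist":[0,0,0]},{"gripper":0,"travel":[0,0,-40],"twist":[0,0,0]},{"gripper":0,"travel":[0,0,-30],"twist":[0,0,0]},{"gripper":0,"travel":[-20,10,0],"twist":[0,0,0]},{"gripper":0,"travel":[-36,20,0],"twist":[0,0,0]},{"gripper":0,"travel":[-36,20,0],"twist":[0,0,0]},{"gripper":0,"travel":[-36,20,0],"twist":[0,0,0]},{"gripper":0,"travel":[-36,20,0],"twist":[0,0,0]},{"gripper":0,"travel":[-36,20,0],"twist":[0,0,0]},{"gripper":0,"travel":[-36,20,0],"twist":[0,0,0]},{"gripper":0,"travel":[-36,20,0],"twist":[0,0,0]},{"gripper":0,"travel":[-36,20,0],"twist":[0,0,0]}]' ;python3 -m crank '[{"gripper":0,"travel":[-36,20,0],"twist":[0,0,0]},{"gripper":0,"travel":[-36,20,0],"twist":[0,0,0]},{"gripper":0,"travel":[-36,20,0],"twist":[0,0,0]},{"gripper":0,"travel":[-36,15,0],"twist":[0,0,0]},{"gripper":0,"travel":[-7,3,0],"twist":[0,0,0]},{"gripper":0,"travel":[0,0,0],"twist":[0,0,0]},{"gripper":0,"travel":[0,0,0],"twist":[0,0,0]},{"gripper":0,"travel":[0,0,0],"twist":[0,0,0]}]'
```

```text
time: 25.98
ee_pos: [0.5452, 0.0037, 0.1155]
tcp_rot: [180.0, -0.0, 90.0]
wrist_force: [0.4, 0.8, -4.7]
opening: 0.0585
grasp_force: 86.6
time: 26.98
ee_pos: [0.6225, -0.1449, 0.1153]
tcp_rot: [180.0, -0.0, 90.1]
wrist_force: [-0.5, 0.0, -4.8]
opening: 0.0583
grasp_force: 86.8
```

```bash
python3 -m crank '[{"gripper":0,"travel":[0,1,25],"twist":[0,0,0]},{"gripper":0,"travel":[0,0,30],"twist":[0,0,0]},{"gripper":0,"travel":[0,0,21],"twist":[0,0,0]},{"gripper":0,"travel":[0,0,9],"twist":[0,0,0]},{"gripper":0,"travel":[0,0,0],"twist":[0,0,0]},{"gripper":0,"travel":[0,0,0],"twist":[0,0,0]},{"gripper":0,"travel":[0,0,2],"twist":[0,0,0]},{"gripper":0,"travel":[0,0,1],"twist":[0,0,0]},{"gripper":0,"travel":[0,0,0],"twist":[0,0,0]},{"gripper":0,"travel":[0,0,0],"twist":[0,0,0]}]'
```

```text
time: 28.22
ee_pos: [0.6238, -0.146, 0.0271]
tcp_rot: [180.0, 0.0, 90.0]
wrist_force: [0.5, -0.1, -4.4]
opening: 0.058
grasp_force: 87.4
```

No contact yet, so I'll lower it in 1 mm steps.

```bash
python3 -m crank '[{"gripper":0,"travel":[0,0,1],"twist":[0,0,0]},{"gripper":0,"travel":[0,0,0],"twist":[0,0,0]},{"gripper":0,"travel":[0,0,0],"twist":[0,0,0]}]'; python3 -m crank '[{"gripper":0,"travel":[0,0,1],"twist":[0,0,0]},{"gripper":0,"travel":[0,0,0],"twist":[0,0,0]},{"gripper":0,"travel":[0,0,0],"twist":[0,0,0]}]'
```

```text
time: 28.6
ee_pos: [0.6238, -0.146, 0.027]
tcp_rot: [179.9, 0.0, 90.0]
wrist_force: [-3.3, -0.3, 6.2]
opening: 0.0579
grasp_force: 89.9
time: 28.98
ee_pos: [0.6239, -0.146, 0.0269]
tcp_rot: [179.9, 0.0, 90.0]
wrist_force: [-5.9, 1.6, 11.3]
opening: 0.0582
grasp_force: 91.3
```

In contact now. I'll back off 1 mm, release, rise, and pull back toward y+ to clear the view.

```bash
python3 -m crank '[{"gripper":0,"travel":[0,0,-1],"twist":[0,0,0]},{"gripper":84,"travel":[0,0,0],"twist":[0,0,0]},{"gripper":84,"travel":[0,0,0],"twist":[0,0,0]},{"gripper":84,"travel":[0,0,0],"twist":[0,0,0]},{"gripper":84,"travel":[0,0,-25],"twist":[0,0,0]},{"gripper":84,"travel":[0,0,-55],"twist":[0,0,0]},{"gripper":84,"travel":[0,0,-60],"twist":[0,0,0]},{"gripper":84,"travel":[20,-50,0],"twist":[0,0,0]},{"gripper":84,"travel":[20,-50,0],"twist":[0,0,0]},{"gripper":84,"travel":[20,-50,0],"twist":[0,0,0]},{"gripper":84,"travel":[20,-50,0],"twist":[0,0,0]},{"gripper":84,"travel":[20,-50,0],"twist":[0,0,0]}]';python3 -m crank '[{"gripper":84,"travel":[20,-20,0],"twist":[0,0,0]},{"gripper":84,"travel":[0,0,0],"twist":[0,0,0]},{"gripper":84,"travel":[0,0,0],"twist":[0,0,0]},{"gripper":84,"travel":[0,0,0],"twist":[0,0,0]}]'
python3 - <<'E'
from workcell import bot
from h import *
T=bot.camera("top")[:,:,::-1].copy();S=bot.camera("side")[:,:,::-1].copy()
ct=bot.calibration("top");cs=bot.calibration("side")
D=[(.545,.3445),(.62,.13),(.6234,-.1452),(.5534,-.3672)]
tiles=[]
for x,y in D:
    row=[]
    for im,c,h in((T,ct,25),(S,cs,35)):
        u=proj(c,[[x,y,.068]])[0]; i=np.round(u).astype(int)
        print(u.round(1),i-h)
        t=cv2.resize(im[i[1]-h:i[1]+h,i[0]-h:i[0]+h],(200,200),interpolation=cv2.INTER_CUBIC)
        k=((u-i+h+.5)*100/h).astype(int);cv2.drawMarker(t,tuple(map(int,k)),(0,255,0),0,16,1);row.append(t)
    tiles.append(np.vstack(row))
cv2.imwrite("pics/fin.png",np.hstack(tiles));cv2.imwrite("pics/side3.png",S)
E
```

```text
time: 30.48
ee_pos: [0.3721, -0.0454, 0.1659]
tcp_rot: [180.0, 0.0, 90.0]
wrist_force: [-0.2, 1.0, 0.6]
opening: 0.084
grasp_force: 0.0
time: 30.98
ee_pos: [0.3542, -0.0263, 0.1658]
tcp_rot: [-180.0, 0.0, 90.0]
wrist_force: [0.2, -0.1, -0.0]
opening: 0.0842
grasp_force: 0.0
[171.5 217. ] [147 192]
[340.7 144.6] [306 110]
[264.3 186.8] [239 162]
[384.2 189.8] [349 155]
[381.7 186.7] [357 162]
[411.9 276. ] [377 241]
[477.2 217.2] [452 192]
[394.  389.9] [359 355]
```

View pics/fin.png

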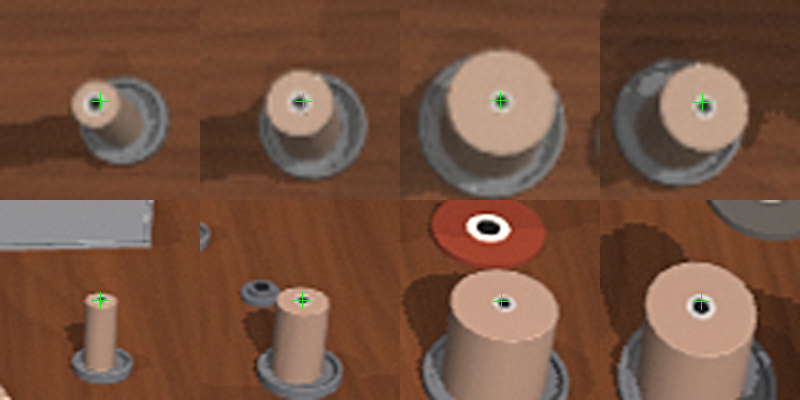

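View pics/side3.png

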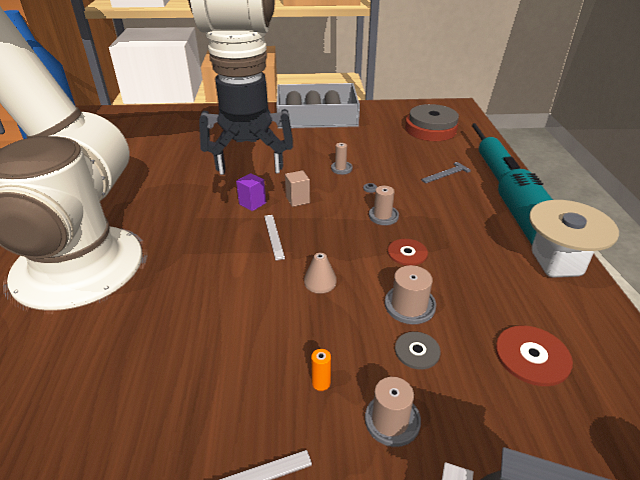

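All four bores lie within about 1 px (2–3 mm) of the expected points in both views. The stones are upright, the cone (320,270) and block (297,188) are unmoved, and the arm is clear, so I'm handing the job in.

```bash
python3 -c "
from workcell import bot
print(bot.job_done())"
```

```text
the job is handed in; nothing more can be done
None
```

I handed the job in at about 31 s with all four stones upright on the floors of their own dishes, each within about 3 mm of centre by camera, and the cone and block not moved; no verdict came back.

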